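Raise the pail's bail and hang it on the pot stand

ROBOT

A 6-joint arm with a two-finger parallel gripper is mounted at the origin on a cart in front of the work surface, level with it; the furniture and walls round the work are solid. World frame = base frame: x ahead of the robot, y to its left, z up, the work surface at z = 0. Lengths are in mm, angles in rad, forces in N, time in s.
With the tool pointing down it reaches from about 275 to 825 mm from the base axis. Payload 4.9 kg.
Tool frame: the origin (TCP) lies midway between the tips of the shut fingers; the grasp point (between the pads) lies 19 mm behind it; z points along the fingers, y is the line along which they close (so a half turn about z gives the same grasp; the last joint's range is limited). The gripper opens to 85 mm and grips with 20 to 120 N. Pads are 22 mm wide; open, the fingers measure 114 mm over their backs; the gripper's body (76 mm by 85 mm) begins 54 mm behind the grasp point. The pads swing forward as they close: fully open they stand 13 mm farther back than shut.
Start: joints at [-1.441, 0.326, -0.193, 1.052, 0, 1.437], TCP at [143.424, -530.988, 231.281] pointing down, gripper open.
Joint ranges: [-2.65, 2.65], [-0.97, 1.79], [-1.3, 1.35], [-1.93, 2.1], [-1.47, 1.37], [-3.14, 3.14]. Speed limits (rad/s): [2.57, 2.57, 3.14, 3.14, 3.14, 3.14].

INTERFACE

Orientations are given as a rotation vector (axis times angle).
In Python, from station import bot gives the robot as it stands.
- The arm moves only by the tool play_rows, never from a script. Its argument "moves" is text: rows parted by semicolons, each of 4 numbers parted by spaces: the shift along the tool's x, y, z in units of 60 mm (1.0 is 60 mm), then the turn about the tool's z in units of 10 degrees (1.0 is 10 degrees). In form: x y z turn; .... A call has 1 to 5 rows; each row is the pose to reach, as a shift and turn from the pose commanded when the call began, along the tool's axes at that moment; what a row does not reach only later rows make up. A row lasts 1/8 s, in which the tool goes at most 62.5 mm and 10.7 degrees, less where a joint would pass 70% of its speed; a pose out of reach is approached as far as the arm can. A call with a gripper value outside its range is refused whole. "hand" is the closure, from 0 (fully open) to 1 (shut), set as the call begins (left out, the last holds). The fingers move at their own pace and stop on an object; "force" is the grip in N (left out, the last holds). Time passes only in rows, so rows that repeat a pose let the fingers close. It gives the time, the measured TCP pose, the force, the opening and the grip force at its end, in the units of the state.
- bot.read_state(): the state, without advancing time (a new reading comes with each control period).
- bot.grab_frame(name): name is "scene" or "top" or "wrist"; returns a dict with "img" (384x512x3 uint8, red, green, blue), "camera_matrix" (3x3 intrinsics, pixels), "k1" (the pictures are not rectified: a ray, as slopes to the right and down, at radius r is drawn at 1 + k1 r^2 times it, then the intrinsics apply), "world_from_camera" (4x4, takes a point from camera to world coordinates). Camera axes: x right, y down, z forward; pixel columns grow to the right and rows downward; lengths in mm; the calibration is good to about 2 mm. A picture is of the moment at which its call begins. There is no depth.
- bot.hand_in(): hands the job in; it is judged then, once.
Trained networks look in the newest picture that a camera, given by its name, has taken for a name from the list of things; names that differ only in an ending like _2 or _b are one class to them, and where a whole thing is asked for, a point or a joint stands for the part that bears it (a point fixed in the world has none). Each returns a list of dicts, best first, with "p" (0 to 1); they miss things now and then, are a little off and sometimes report something else, mostly with a low value. They report only what shows in the picture. A call takes as long as a camera call. They do not tell look-alikes from the thing itself.
- bot.masks_of(camera, query): "mask" (384x512 bool, what is visible of it) and "box" ([left, top, right, bottom] in pixels, round what is visible of it).
The state is a dict: "t": time; "joint_positions": joint angles; "qd": joint speeds; "joint_efforts": joint torques, N m; "eef_pos": TCP position; "tool_rot": TCP orientation; "wrist_force": force on the tool from outside, world axes, zero at the start; "wrist_torque": the same for the moment, N m; "opening": opening from 0.0 (shut) to 1.0 (fully open); "gripper_force": force on a finger pad.
Only numpy, scipy, OpenCV 4.12 (cv2) and the standard library are available. Lean on these libraries where they do the work, as an engineer would, in place of code of your own. Each camera call takes 0.05 s, during which the arm holds its last target. There are 200 camera calls.

TASK

Swing the folded-down wire bail of the small steel pail up until it stands upright while the pail stays standing on the cooktop, then lift the pail by the bail and hang it on the fork of the pot stand, the bail wire pushed gently back to the end walls and let down fully into the notches of both prongs. Feel for the end walls, for nobody has measured how far the fork is pulled out; do not ram the stand, drag or tip the pail, or disturb the honey jar and the tin beside the work. Finish with the pail hanging still and let go.

Things in the scene. Friction and masses are not known exactly. Their poses are not given: they have to be found in the camera images.
- pail: Open steel pail, 0.37 to 0.73 kg, 80 mm high, 92 mm across the rim, 80 mm across the foot. Origin: centre of its underside, z up, yaw -0.6 to 0.6. The bail turns about its y axis, through two ears 53 mm either side, 70 mm above the underside; it starts folded down to the pail's -x side.
- bail (a joint): Angle of the bail, rad: 0 = folded level to the pail's -x side, pi/2 = upright over the pail, pi = folded to its +x side. Starts between 0 and 0.35. The hinge is slightly stiff (0.025 N m): the bail stays where it is left.
- bail_top (a point): Middle of the bail's crown, 92 mm from the hinge line. The bail is 6 mm round wire, crown straight over 80 mm along the pail's y, legs 106 mm apart (outside the fork's prongs). The middle 36 mm carry a dark sleeve, 10 mm thick, that spins freely on the wire, centred here. Folded, it has 40 mm clear to the pail wall and only the cooktop, about 70 mm lower, below it.
- stand: Fixed steel pot stand with a level fork of two prongs that point to its -x (open front). Origin: on the cooktop, z up, yaw -0.25 to 0.25. Foot plate 8 mm thick, x -52 to 172, y -65 to 65 mm. The pail is wider than the fork: bring it in from the front, crown above the prongs. Over 24 N between pail or bail and stand is too rough.
- rail_level (a point): Point on the stand, 205 mm above its origin: the height of the flat rails of the fork. Prongs 8 mm wide, centred at stand y = -32 and +32 mm (56 mm free between). Each has, going back: a drooping tip 12 mm long, a flat rail 85 mm long, a notch 11 mm long and 10 mm deep, an end wall 23 mm high above the rail.
- post_top (a point): Top of the stand's post, 145 mm behind its origin, 213 mm high. A clamp on it holds the fork, set anew each time: the middle of the notches lies anywhere from x = -30 to +30 mm in the stand's frame, not measured. The bar joining the prongs is 79 mm behind the notches. Wire touching the end walls is right over the notches; seated, bail_top is 7 mm below rail_level (3 mm above when on the rails).
- honey_jar: Bystander: honey jar, 63 mm across, 95 mm high, origin under its centre; leave alone.
- tin_a: Bystander: food tin, 58 mm across, 72 mm high, origin under its centre; leave alone.
Mind the look-alikes: they are no part of the job. There is more than one size of the pail; the job needs the larger.

How it is judged:
By the outcome, as a careful person would: the job done as asked, in the order asked, and still so for the second after the job is handed in, with the robot touching nothing.
It also fails if it takes over 72 s, if anything falls off the work surface, if the arm or the gripper's body presses on something with over 40 N, if the wrist force passes 120 N, or if a joint passes its speed limit or range.

## Working session

There is one attempt and no reset: what is moved stays moved. The work goes in short steps, Python scripts to look and compute and a tool call to move; the robot and the scene stay as the last step left them, time stands still between calls to the robot, and variables do not carry over. Pictures are saved under pics/ and viewed, at most 10 in all, crops included, and the job is handed in when it is done.

Besides the shell and the picture viewer there is one more tool, called as a command line: name --argument value ..., lists and objects as JSON in quotes. play_rows: Moves the arm, as the interface text tells. Its arguments: {"type":"object","properties":{"moves":{"type":"string"},"hand":{"type":"number"},"force":{"type":"number"}},"required":["moves"]}

```bash
mkdir -p pics; cat > h.py <<'E'
import numpy as np, cv2, pickle
from station import bot
from scipy.spatial.transform import Rotation as R
def shot(n,name=None):
    f=bot.grab_frame(n)
    if name: cv2.imwrite(f'pics/{name}.png',f['img'][:,:,::-1])
    return f
def ray(f,u,v):
    K=np.array(f['camera_matrix']);d=np.array([(u-K[0,2])/K[0,0],(v-K[1,2])/K[1,1]]);s=d.copy()
    for _ in range(20): s=d/(1+f['k1']*(s@s))
    T=np.array(f['world_from_camera']);r=T[:3,:3]@np.array([s[0],s[1],1]);return T[:3,3],r/np.linalg.norm(r)
def atz(f,u,v,z):
    o,r=ray(f,u,v);return o+r*(z-o[2])/r[2]
def proj(f,p):
    K=np.array(f['camera_matrix']);T=np.array(f['world_from_camera']);c=T[:3,:3].T@(np.array(p,float)-T[:3,3])
    s=c[:2]/c[2];s=s*(1+f['k1']*(s@s));return K[0,0]*s[0]+K[0,2],K[1,1]*s[1]+K[1,2]
def tri(rs):
    A=np.zeros((3,3));b=np.zeros(3)
    for o,r in rs: P=np.eye(3)-np.outer(r,r);A+=P;b+=P@o
    p=np.linalg.solve(A,b);return p,[np.linalg.norm((np.eye(3)-np.outer(r,r))@(p-o)) for o,r in rs]
E
cat > a.py <<'E'
from h import *
fs={}
for c in ['scene','top']:
    f=shot(c,'a_'+c);fs[c]=f;print(c,np.round(np.array(f['world_from_camera'])[:3,3]),np.round(f['camera_matrix'][0]),f['k1'])
    for q in ['pail','bail','bail_top','stand','rail_level','post_top','honey_jar','tin_a']:
        for m in bot.masks_of(c,q)[:4]:
            ys,xs=np.nonzero(m['mask']);print(' ',q,round(m['p'],2),np.round(m['box']),len(xs),round(xs.mean()),round(ys.mean()))
im=np.hstack([fs['scene']['img'],fs['top']['img']])[:,:,::-1]
pickle.dump(fs,open('a.pkl','wb'))
print(bot.read_state())
E
python3 a.py
```

```text
scene [  28.  468. 1133.] [487.   0. 257.] -0.031089931057128897
  pail 0.95 [229. 190. 269. 228.] 633 243 206
  pail 0.63 [282. 170. 332. 214.] 1195 300 190
  bail 0.55 [244. 190. 270. 207.] 25 258 196
  bail 0.51 [280. 192. 332. 212.] 77 322 200
  bail_top 0.65 [292. 187. 330. 207.] 44 315 201
  bail_top 0.44 [244. 192. 270. 215.] 87 260 200
  stand 0.85 [154. 173. 246. 286.] 4410 196 237
  rail_level 0.9 [154. 173. 244. 288.] 4517 196 237
  post_top 0.93 [157. 176. 242. 289.] 4513 196 237
  honey_jar 0.7 [338. 148. 362. 182.] 699 349 166
  tin_a 0.64 [146. 278. 170. 312.] 673 158 293
top [ 451.  -34. 1127.] [347.   0. 252.] 0.0325923248326145
  pail 0.69 [230. 180. 262. 203.] 420 243 192
  pail 0.6 [269. 196. 313. 244.] 1060 293 215
  bail 0.69 [273. 213. 307. 242.] 127 291 235
  bail_top 0.57 [275. 221. 297. 241.] 41 287 236
  stand 0.71 [165. 143. 216. 244.] 2929 193 195
  rail_level 0.84 [168. 146. 214. 244.] 3157 192 195
  post_top 0.59 [168. 148. 219. 246.] 3222 192 195
  honey_jar 0.86 [336. 210. 366. 238.] 515 350 223
  tin_a 0.97 [129. 203. 154. 228.] 413 140 214
{'t': 0.9, 'joint_positions': array([-1.44118456e+00,  3.26166699e-01, -1.92583425e-01,  1.05200144e+00,
        3.19732621e-05,  1.43660035e+00]), 'qd': array([-0.00101654, -0.00073494,  0.0001943 ,  0.00101925, -0.00089571,
       -0.001676  ]), 'joint_efforts': array([-1.60131207e-03, -4.43315256e+01,  2.62760693e+01,  1.00717833e-03,
       -2.86774866e-05, -2.72598008e-06]), 'eef_pos': array([ 143.44358932, -530.99526566,  231.30529188]), 'tool_rot': array([3.11425811e+00, 4.13181745e-01, 5.00614804e-05]), 'wrist_force': array([-0.20841298,  0.15030803, -0.57704277]), 'wrist_torque': array([-0.00901821,  0.01373683, -0.03163957]), 'gripper_force': 0.0, 'opening': 0.9965051020185345}
```

```bash
python3 - <<'E'
from h import *
fs=pickle.load(open('a.pkl','rb'))
a=fs['scene']['img'][130:330,130:380,::-1];b=fs['top']['img'][130:270,110:380,::-1]
cv2.imwrite('pics/sc.png',cv2.resize(a,None,fx=3,fy=3,interpolation=2)[:600])
cv2.imwrite('pics/tc.png',cv2.resize(b,None,fx=2.9,fy=2.9,interpolation=2))
E
```

```text
(no output)
```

View pics/sc.png

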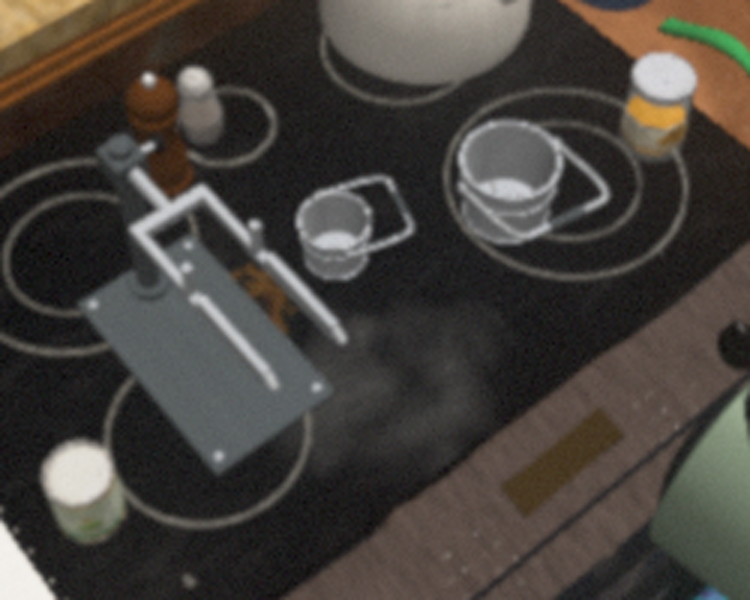

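View pics/tc.png

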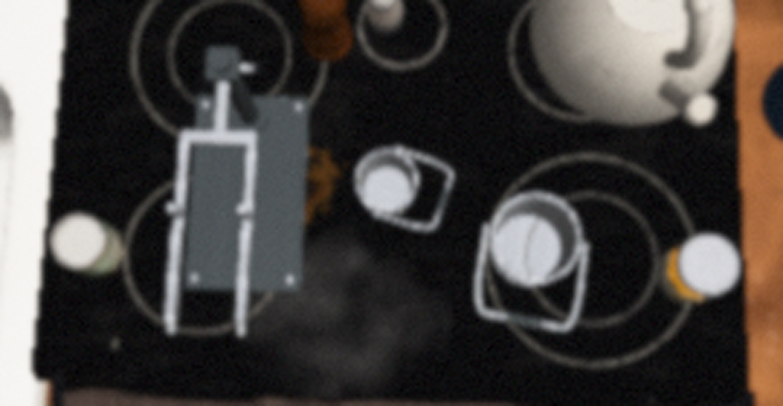

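```bash
python3 - <<'E'
from h import *
fs=pickle.load(open('a.pkl','rb'));s,t=fs['scene'],fs['top']
S=lambda u,v:ray(s,u/3+130,v/3+130)
T=lambda u,v:ray(t,u/2.9+110,v/2.9+130)
for n,a,b in [('crown mid',(565,217),(526,321)),('crownL',(520,235),(478,315)),('crownR',(607,195),(575,325)),
 ('tipL',(275,385),(172,332)),('tipR',(343,340),(240,333)),('wallR',(256,222),(245,205)),('wallL',(198,297),(175,206)),('barL',(138,232),(184,137)),('barR',(205,192),(250,137)),('post',(122,150),(222,63)),
 ('boltF R',(318,387),(291,280)),('boltF L',(218,456),(195,278)),('bolt BL',(94,305),(207,105))]:
    p,e=tri([S(*a),T(*b)]);print(n,p.round(),np.round(e,1))
for c,(u,v) in {'pl00':(185,290),'pl10':(300,290),'p01':(308,97)}.items(): print(c,atz(t,u/2.9+110,v/2.9+130,8).round())
print('rim',atz(t,535/2.9+110,240/2.9+130,80).round(),'honey top',atz(t,709/2.9+110,265/2.9+130,95).round(),'tin',atz(t,80/2.9+110,241/2.9+130,72).round())
# wrist pic
f=shot('wrist','w0')
E
```

```text
crown mid [ 532. -158.   86.] [1.7 1.7]
crownL [ 537. -107.   98.] [2.5 2.5]
crownR [ 530. -210.   78.] [1.5 1.5]
tipL [505. 179. 192.] [1. 1.]
tipR [505. 117. 192.] [0. 0.]
wallR [618. 114. 221.] [1. 1.]
wallL [617. 181. 186.] [7.3 7.3]
barL [689. 181. 192.] [0.2 0.2]
barR [689. 117. 192.] [1.8 1.8]
post [761. 147. 202.] [0.1 0.1]
boltF R [576.  94.   3.] [0.2 0.2]
boltF L [577. 201.   3.] [1.1 1.1]
bolt BL [777. 201.   3.] [0.5 0.5]
pl00 [562. 210.   8.]
pl10 [565.  83.   8.]
p01 [787.  84.   8.]
rim [ 616. -169.   80.] honey top [ 592. -346.   95.] tin [604. 309.  72.]
```

play_rows --moves "0.8 -0.5 -0.2 -0.8; 1.6 -1 -0.4 -1.6; 2.45 -1.45 -0.6 -2.4; 3.25 -1.95 -0.7 -3.2; 4.1 -2.45 -0.8 -4" --hand 0.6

```text
t: 1.58
eef_pos: [343.7, -323.7, 279.8]
tool_rot: [2.781, 1.459, 0.0]
wrist_force: [0.5, -1.0, 0.1]
opening: 0.395
gripper_force: 0.0
```

```bash
cat >> h.py <<'E'
def to(p,ty=None):
    "units from now to TCP p with tool-y heading ty"
    s=bot.read_state();M=R.from_rotvec(s['tool_rot']).as_matrix();d=M.T@(np.array(p)-s['eef_pos'])/60
    y=np.arctan2(M[1,1],M[0,1]);tn=0 if ty is None else -np.rad2deg((ty-y+np.pi)%(2*np.pi)-np.pi)/10
    print('t',round(s['t'],2),'pos',s['eef_pos'].round(1),'ty',round(y,3),'F',s['wrist_force'].round(1),'op',round(s['opening'],2),'grip',round(s['gripper_force'],1));print('axes x',M[:,0].round(2),'y',M[:,1].round(2),'z',M[:,2].round(3));print('UNITS',d.round(3),round(tn,3))
E
python3 -c "
from h import *
to([500,-160,280],-0.07)"
```

```text
t 1.57 pos [ 343.7 -323.7  279.8] ty -0.605 F [ 0.5 -1.   0.1] op 0.4 grip 0.0
axes x [ 0.57  0.82 -0.  ] y [ 0.82 -0.57  0.  ] z [ 0.001 -0.001 -1.   ]
UNITS [ 3.726  0.592 -0.004] -3.064
```

play_rows --moves "0.9 0.15 0 -0.8; 1.8 0.3 0 -1.6; 2.7 0.45 0 -2.4; 3.72 0.6 0 -3.06; 3.72 0.6 0 -3.06"

```text
t: 2.2
eef_pos: [501.9, -159.3, 279.1]
tool_rot: [2.296, 2.144, 0.001]
wrist_force: [-0.6, -0.8, -0.2]
opening: 0.402
gripper_force: 0.0
```

```bash
cat > b.py <<'E'
from h import *
import sys
f=shot('wrist',sys.argv[1]);pickle.dump(f,open(sys.argv[1]+'.pkl','wb'));print(np.array(f['world_from_camera']).round(2).tolist())
for q in ['pail','bail','bail_top']:
    for m in bot.masks_of('wrist',q)[:3]:
        ys,xs=np.nonzero(m['mask']);print(' ',q,round(m['p'],2),np.round(m['box']),len(xs),round(xs.mean()),round(ys.mean()))
to([500,-160,280],-0.07)
E
python3 b.py w1
```

```text
[[1.0, -0.07, -0.02, 508.12], [-0.07, -0.94, -0.32, -77.05], [0.0, 0.32, -0.95, 421.93], [0.0, 0.0, 0.0, 1.0]]
  pail 0.79 [371.   1. 457.  70.] 2758 412 21
  pail 0.69 [273.  99. 410. 210.] 8827 351 155
  bail 0.97 [273.  99. 378. 207.] 1856 307 152
  bail 0.89 [367.   0. 458.  71.] 711 403 46
  bail_top 0.93 [371.   0. 454.  74.] 576 401 44
t 2.4 pos [ 499.  -163.2  279.2] ty -0.077 F [-0.8  0.1 -0.7] op 0.4 grip 0.0
axes x [ 0.08  1.   -0.  ] y [ 1.   -0.08 -0.  ] z [-0.001 -0.    -1.   ]
UNITS [ 0.054  0.012 -0.013] -0.037
```

View pics/w1.png

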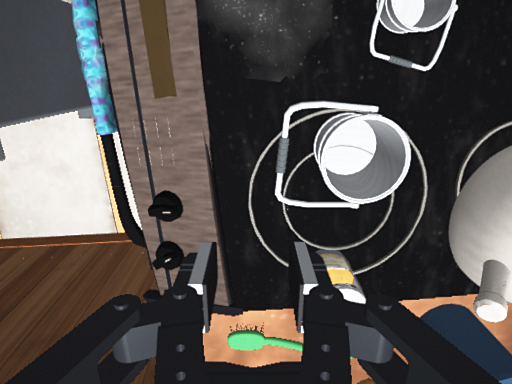

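play_rows --moves "-0.65 0.25 0.2 0; -1.35 0.5 0.4 0; -1.35 0.5 0.4 0; -1.35 0.5 0.4 0"

```text
t: 2.9
eef_pos: [522.5, -246.2, 255.3]
tool_rot: [-2.305, -2.133, -0.0]
wrist_force: [-0.3, 0.1, 0.6]
opening: 0.405
gripper_force: 0.0
```

```bash
python3 b.py w2
```

```text
[[1.0, -0.07, -0.03, 529.7], [-0.08, -0.94, -0.32, -163.96], [-0.0, 0.32, -0.95, 398.12], [0.0, 0.0, 0.0, 1.0]]
  pail 0.75 [245.   1. 407. 134.] 11479 338 70
  bail 0.59 [247.   0. 364. 130.] 2234 285 59
t 3.1 pos [ 523.5 -244.9  256. ] ty -0.074 F [-0.1 -0.1 -0.7] op 0.4 grip 0.0
axes x [ 0.07  1.   -0.  ] y [ 1.   -0.07  0.  ] z [ 0.001 -0.    -1.   ]
UNITS [ 1.382 -0.495 -0.401] -0.025
```

View pics/w2.png

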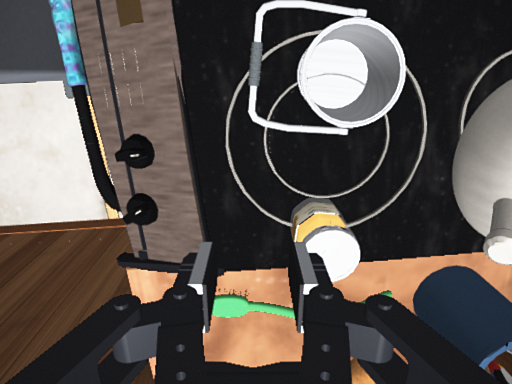

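```bash
python3 - <<'E'
from h import *
a=pickle.load(open('w1.pkl','rb'));b=pickle.load(open('w2.pkl','rb'))
P={}
for n,u,v in [('sleeve',(283,156),(256,63)),('cornL',(289,106),(262,9)),('cornR',(280,200),(253,116)),('earL',(377,108),(364,14)),('earR',(357,206),(346,131))]:
    p,e=tri([ray(a,*u),ray(b,*v)]);P[n]=p;print(n,p.round(1),np.round(e,1))
d=P['earL']-P['earR'];print('yaw ears',np.arctan2(-d[0],d[1]),np.linalg.norm(d),'mid',(P['earL']+P['earR'])/2)
d=P['cornL']-P['cornR'];print('yaw crown',np.arctan2(-d[0],d[1]))
# sleeve dark centroid
for f,(u,v) in [(a,(283,156)),(b,(256,63))]:
    g=f['img'].astype(int);w=g[v-30:v+30,u-12:u+13];m=w.sum(2);
    k=(m>170)&(m<420);k&=abs(w[:,:,0]-w[:,:,2])<25;ys,xs=np.nonzero(k);print(len(xs),xs.mean()+u-12,ys.mean()+v-30, ys.min()+v-30,ys.max()+v-30)
E
```

```text
sleeve [ 533.1 -153.7   99.2] [0.2 0.2]
cornL [ 542.4 -108.3   76.8] [0.4 0.4]
cornR [ 527.5 -196.5  107. ] [0.1 0.1]
earL [ 634.7 -116.7   67.4] [0.6 0.6]
earR [ 614.1 -220.3   78.2] [0.3 0.3]
yaw ears -0.19589261083097076 106.18067338106964 mid [ 624.38988308 -168.50728276   72.82023958]
yaw crown -0.16803623393969697
381 282.37795275590554 155.42257217847768 126 185
529 255.2173913043478 63.20604914933837 33 92
```

```bash
python3 -c "
from h import *
to([534,-153.7,120],-0.175)"
```

```text
t 3.1 pos [ 523.5 -244.9  256. ] ty -0.074 F [-0.1 -0.1 -0.7] op 0.4 grip 0.0
axes x [ 0.07  1.   -0.  ] y [ 1.   -0.07  0.  ] z [ 0.001 -0.    -1.   ]
UNITS [1.529 0.061 2.266] 0.577
```

play_rows --moves "0.75 0.03 0.5 0.25; 1.53 0.06 1 0.58; 1.53 0.06 1.7 0.58; 1.53 0.06 2.27 0.58; 1.53 0.06 2.27 0.58"

```text
t: 3.72
eef_pos: [532.1, -152.5, 117.3]
tool_rot: [-2.403, -2.016, 0.003]
wrist_force: [0.3, -0.1, 0.4]
opening: 0.402
gripper_force: 0.0
```

```bash
python3 b.py w3
```

```text
[[0.98, -0.16, -0.06, 547.82], [-0.17, -0.93, -0.31, -71.49], [-0.0, 0.32, -0.95, 260.15], [0.0, 0.0, 0.0, 1.0]]
  pail 0.84 [240. 126. 483. 314.] 25487 377 211
  pail 0.72 [393.   0. 512.  56.] 1496 448 37
  bail 0.9 [242. 126. 418. 310.] 4698 294 202
  bail 0.69 [390.   0. 512.  54.] 1548 447 36
  bail_top 0.96 [392.   1. 512.  58.] 1328 446 37
t 3.92 pos [ 535.4 -154.7  121. ] ty -0.176 F [-0.   0.8  0.4] op 0.4 grip 0.0
axes x [ 0.18  0.98 -0.  ] y [ 0.98 -0.18  0.  ] z [ 0.003 -0.001 -1.   ]
UNITS [-0.192 -0.557 -2.651] -0.607
```

View pics/w3.png

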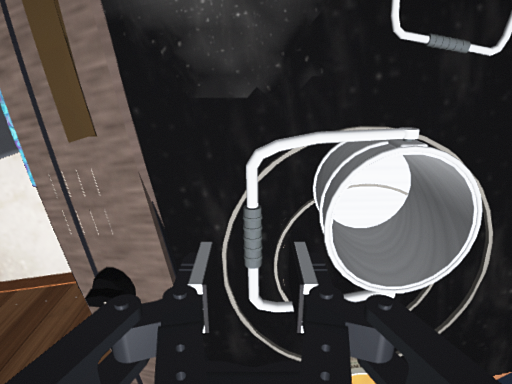

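```bash
python3 - <<'E'
from h import *
F={k:pickle.load(open(k+'.pkl','rb')) for k in ['w1','w2','w3']}
p,e=tri([ray(F['w1'],282.7,155.7),ray(F['w2'],255.5,63.1),ray(F['w3'],252.8,237)]);print(p,e)
c=[atz(F['w3'],252,165,p[2]),atz(F['w3'],254.5,295,p[2])];d=c[0]-c[1];print('yaw',np.arctan2(-d[0],d[1]),d)
q=[tri([ray(F['w1'],*a),ray(F['w2'],*b),ray(F['w3'],*c)]) for a,b,c in [((377,108),(364,14),(416,134)),((357,206),(346,131),(392,294))]];print(q,(q[0][0]+q[1][0])/2)
# rim centre via w3 ellipse: points
pts=[(481,213),(326,210),(405,293),(399,147)]
print([atz(F['w3'],*u,80).round(1) for u in pts])
to([p[0],p[1],p[2]-19],-0.175)
E
```

```text
[ 532.85352702 -153.82001168   94.64825242] [np.float64(0.6860234141116381), np.float64(0.2660418847200168), np.float64(0.4584703423567108)]
yaw -0.15703006939210118 [12.20125339 77.06040134  0.        ]
[(array([ 633.41467765, -117.01717422,   71.00336398]), [np.float64(0.9860371962950133), np.float64(0.5805101195307041), np.float64(0.5178552340506452)]), (array([ 614.85059022, -221.2932108 ,   74.54778708]), [np.float64(0.5390835392819165), np.float64(0.6151813695868131), np.float64(0.6296397755571417)])] [ 624.13263394 -169.15519251   72.77557553]
[array([ 668.2, -169.5,   80. ]), array([ 575.9, -150.9,   80. ]), array([ 620.7, -217.5,   80. ]), array([ 619.6, -121. ,   80. ])]
t 3.92 pos [ 535.4 -154.7  121. ] ty -0.176 F [-0.   0.8  0.4] op 0.4 grip 0.0
axes x [ 0.18  0.98 -0.  ] y [ 0.98 -0.18  0.  ] z [ 0.003 -0.001 -1.   ]
UNITS [ 0.008 -0.047  0.756] -0.006
```

play_rows --moves "0 -0.04 0.3 0; 0 -0.04 0.6 0; 0 -0.04 0.76 0; 0 -0.04 0.76 0"

```text
t: 4.42
eef_pos: [531.9, -153.9, 73.8]
tool_rot: [2.408, 2.017, 0.0]
wrist_force: [0.2, 0.1, 0.6]
opening: 0.4
gripper_force: 0.0
```

play_rows --moves "0 0 0 0; 0 0 0 0; 0 0 0 0; 0 0 0 0" --hand 1 --force 45

```text
t: 4.92
eef_pos: [531.5, -153.6, 73.6]
tool_rot: [-2.408, -2.018, 0.0]
wrist_force: [-2.7, 1.3, 0.7]
opening: 0.096
gripper_force: 43.9
```

```bash
python3 b.py w4;
```

```text
[[0.98, -0.17, -0.06, 546.76], [-0.18, -0.93, -0.32, -72.33], [0.0, 0.32, -0.95, 216.36], [0.0, 0.0, 0.0, 1.0]]
  pail 0.84 [239. 138. 511. 364.] 34997 401 234
  pail 0.72 [433.   1. 512.  44.] 1229 471 26
  bail 0.88 [242. 137. 465. 363.] 6015 304 215
  bail 0.6 [425.   0. 512.  44.] 1280 471 26
  bail_top 0.91 [427.   0. 512.  46.] 1305 471 26
  bail_top 0.78 [242. 139. 465. 367.] 6222 305 213
t 5.12 pos [ 531.5 -153.6   73.4] ty -0.176 F [-2.   0.8  0.6] op 0.1 grip 43.9
axes x [0.17 0.98 0.  ] y [ 0.98 -0.17 -0.  ] z [-0.  0. -1.]
UNITS [-0.197 -0.499 -3.443] -0.607
```

View pics/w4.png

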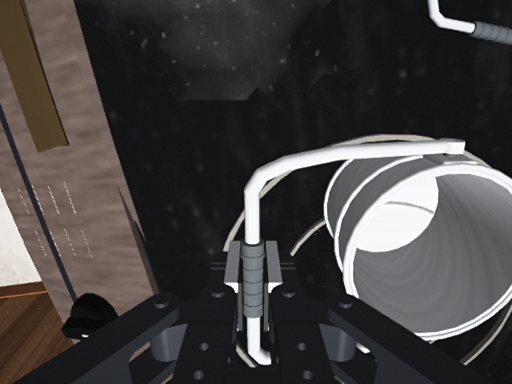

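play_rows --moves "0 0.047 -0.147 0; 0 0.108 -0.287 0; 0 0.183 -0.42 0; 0 0.183 -0.42 0"

```text
t: 5.62
eef_pos: [543.1, -156.0, 99.8]
tool_rot: [2.407, 2.017, 0.0]
wrist_force: [-4.4, 2.2, 3.0]
opening: 0.099
gripper_force: 44.5
```

play_rows --moves "0 -0.03 -0.02 0; 0 -0.03 -0.02 0"

```text
t: 5.88
eef_pos: [541.9, -155.5, 100.1]
tool_rot: [2.407, 2.017, 0.003]
wrist_force: [1.7, 0.6, -1.5]
opening: 0.092
gripper_force: 44.1
```

play_rows --moves "0 0.113 -0.153 0; 0 0.19 -0.24 0; 0 0.275 -0.317 0; 0 0.275 -0.317 0"

```text
t: 6.38
eef_pos: [557.3, -158.2, 119.5]
tool_rot: [2.408, 2.018, 0.0]
wrist_force: [-1.4, 1.3, 1.4]
opening: 0.096
gripper_force: 44.5
```

play_rows --moves "0 0.09 -0.08 0; 0 0.177 -0.145 0; 0 0.305 -0.225 0; 0 0.445 -0.29 0; 0 0.445 -0.29 0"

```text
t: 7.0
eef_pos: [585.1, -163.2, 137.6]
tool_rot: [2.406, 2.017, 0.003]
wrist_force: [-0.6, 3.1, 6.5]
opening: 0.102
gripper_force: 44.9
```

play_rows --moves "0.01 0 -0.025 0; 0.01 0 -0.025 0"

```text
t: 7.25
eef_pos: [584.0, -162.7, 137.6]
tool_rot: [2.408, 2.017, 0.0]
wrist_force: [1.0, 0.4, -2.8]
opening: 0.094
gripper_force: 44.0
```

play_rows --moves "0 0.16 -0.045 0; 0 0.28 -0.075 0; 0 0.39 -0.093 0; 0 0.39 -0.093 0"

```text
t: 7.75
eef_pos: [607.5, -166.5, 143.8]
tool_rot: [2.407, 2.017, 0.001]
wrist_force: [0.7, 2.2, 2.8]
opening: 0.096
gripper_force: 44.6
```

play_rows --moves "0.01 0.09 -0.022 0; 0.01 0.19 -0.032 0; 0.01 0.19 -0.032 0"

```text
t: 8.12
eef_pos: [617.9, -168.1, 144.7]
tool_rot: [-2.408, -2.017, 0.001]
wrist_force: [0.0, -0.5, -4.1]
opening: 0.098
gripper_force: 44.0
```

```bash
python3 - <<'E'
from h import *
a=shot('scene');b=shot('top');to([0,0,0])
A=cv2.resize(a['img'][150:230,220:360,::-1],None,fx=5,fy=5,interpolation=2);B=cv2.resize(b['img'][165:255,220:340,::-1],None,fx=5,fy=5,interpolation=2)
w=shot('wrist')['img'][:,:,::-1]
cv2.imwrite('pics/u.png',np.hstack([A[:384,:400]*1,w[:384,100:500]]))
E
```

```text
t 8.22 pos [ 617.5 -167.9  144.7] ty -0.176 F [-0.2  0.3 -4.9] op 0.1 grip 43.9
axes x [ 0.18  0.98 -0.  ] y [ 0.98 -0.18 -0.  ] z [-0.001  0.    -1.   ]
UNITS [  0.952 -10.621   2.421] 0
```

View pics/u.png

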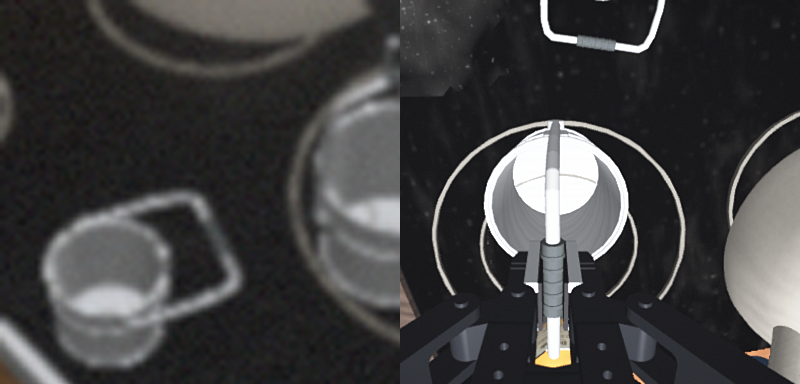

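play_rows --moves "0 0 -0.1 0; 0 0 -0.3 0; 0 0 -0.55 0; 0 0 -0.8 0; 0 0 -1 0"

```text
t: 8.9
eef_pos: [618.2, -168.0, 207.0]
tool_rot: [2.407, 2.017, 0.001]
wrist_force: [-0.2, -0.0, -5.9]
opening: 0.098
gripper_force: 43.9
```

play_rows --moves "0 -0.15 -0.1 -0.1; 0 -0.45 -0.25 -0.3; 0 -0.85 -0.3 -0.5; 0 -1.3 -0.3 -0.75; 0 -1.75 -0.3 -1"

```text
t: 9.52
eef_pos: [512.6, -149.0, 223.2]
tool_rot: [-2.22, -2.221, 0.001]
wrist_force: [-0.9, 0.1, -5.8]
opening: 0.093
gripper_force: 44.0
```

```bash
python3 -c "
from h import *
to([430,148,222],0)"
```

```text
t 9.53 pos [ 512.6 -149.   223.2] ty 0.001 F [-0.9  0.1 -5.8] op 0.09 grip 44.0
axes x [-0.  1.  0.] y [ 1.  0. -0.] z [-0.001  0.    -1.   ]
UNITS [ 4.95  -1.374  0.023] 0.003
```

play_rows --moves "0.2 -0.3 0 0; 0.6 -0.7 0 0; 1.1 -1.1 0 0; 1.6 -1.3 0 0; 2.1 -1.37 0 0"

```text
t: 10.15
eef_pos: [430.7, -22.4, 223.5]
tool_rot: [-2.223, -2.22, 0.0]
wrist_force: [-0.6, 0.3, -6.6]
opening: 0.098
gripper_force: 44.0
```

play_rows --moves "0.55 0 0 0; 1.1 0 0 0; 1.65 0 0 0; 2.15 0 0 0; 2.5 0 0 0"

```text
t: 10.78
eef_pos: [432.0, 128.0, 223.6]
tool_rot: [2.221, 2.222, 0.002]
wrist_force: [1.2, -0.1, -6.7]
opening: 0.093
gripper_force: 43.9
```

```bash
python3 - <<'E'
from h import *
f=shot('wrist','w5');pickle.dump(f,open('w5.pkl','wb'))
for m in bot.masks_of('wrist','stand')[:2]: print(m['p'],m['box'])
to([430,148,222],0)
for n,p in {'tipR':[505,116,197],'tipL':[505,180,197],'notchR':[610,116,205],'barR':[689,116,205]}.items(): print(n,np.round(proj(f,p)))
E
```

```text
0.86 [367.5, 71.3, 510.0, 259.4]
t 10.88 pos [431.9 128.5 223.5] ty 0.002 F [ 0.5  1.6 -5.7] op 0.1 grip 44.0
axes x [-0.  1.  0.] y [1. 0. 0.] z [ 0.     0.002 -1.   ]
UNITS [ 0.325 -0.03   0.025] 0.012
tipR [379. 251.]
tipL [394. 139.]
notchR [555. 254.]
barR [655. 248.]
```

View pics/w5.png

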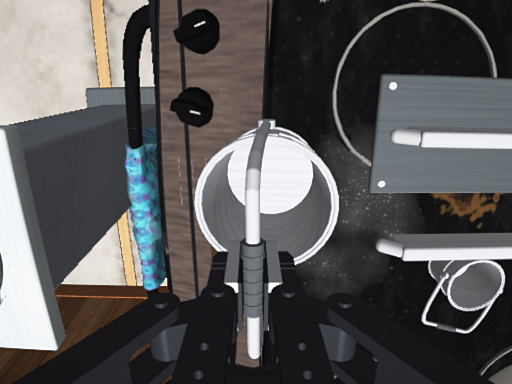

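```bash
python3 - <<'E'
from h import *
f=pickle.load(open('w5.pkl','rb'));g=f['img'].astype(int).sum(2)
for u in [430,460,490,508]:
    print(u,[ (v,g[v,u]) for v in range(124,154,2)],'\n   ',[(v,g[v,u]) for v in range(228,266,2)])
for u,v in [(430,140),(505,141),(430,243),(505,244)]: print(atz(f,u,v,205).round(1))
E
```

```text
430 [(124, np.int64(343)), (126, np.int64(324)), (128, np.int64(293)), (130, np.int64(281)), (132, np.int64(497)), (134, np.int64(707)), (136, np.int64(720)), (138, np.int64(723)), (140, np.int64(725)), (142, np.int64(725)), (144, np.int64(724)), (146, np.int64(737)), (148, np.int64(342)), (150, np.int64(338)), (152, np.int64(343))] 
    [(228, np.int64(56)), (230, np.int64(55)), (232, np.int64(41)), (234, np.int64(298)), (236, np.int64(301)), (238, np.int64(303)), (240, np.int64(292)), (242, np.int64(287)), (244, np.int64(296)), (246, np.int64(295)), (248, np.int64(458)), (250, np.int64(696)), (252, np.int64(724)), (254, np.int64(726)), (256, np.int64(725)), (258, np.int64(728)), (260, np.int64(710)), (262, np.int64(594)), (264, np.int64(351))]
460 [(124, np.int64(331)), (126, np.int64(332)), (128, np.int64(295)), (130, np.int64(284)), (132, np.int64(368)), (134, np.int64(673)), (136, np.int64(722)), (138, np.int64(720)), (140, np.int64(722)), (142, np.int64(725)), (144, np.int64(723)), (146, np.int64(728)), (148, np.int64(434)), (150, np.int64(337)), (152, np.int64(333))] 
    [(22
[... 1301 characters left out ...]
)), (136, np.int64(710)), (138, np.int64(719)), (140, np.int64(718)), (142, np.int64(719)), (144, np.int64(722)), (146, np.int64(724)), (148, np.int64(609)), (150, np.int64(325)), (152, np.int64(323))] 
    [(228, np.int64(77)), (230, np.int64(74)), (232, np.int64(130)), (234, np.int64(307)), (236, np.int64(300)), (238, np.int64(295)), (240, np.int64(287)), (242, np.int64(288)), (244, np.int64(297)), (246, np.int64(368)), (248, np.int64(641)), (250, np.int64(722)), (252, np.int64(720)), (254, np.int64(721)), (256, np.int64(727)), (258, np.int64(607)), (260, np.int64(37)), (262, np.int64(55)), (264, np.int64(53))]
[520.1 181.4 205. ]
[560.1 181.5 205. ]
[529.9 124.7 205. ]
[574.9 123.2 205. ]
```

play_rows --moves "0.1 0 0 0; 0.25 0 0 0; 0.32 0 0 0; 0.32 0 0 0; 0.32 0 0 0"

```text
t: 11.5
eef_pos: [433.0, 145.7, 223.4]
tool_rot: [2.223, 2.219, 0.001]
wrist_force: [0.3, 0.5, -5.8]
opening: 0.098
gripper_force: 43.9
```

```bash
python3 - <<'E'
from h import *
f=pickle.load(open('w5.pkl','rb'))
for u,v in [(460,140.5),(508,141.2),(460,253.7),(508,252.5),(381,245)]: print(atz(f,u,v,205).round(1))
f=shot('wrist','w6')
cv2.imwrite('pics/w6c.png',f['img'][60:,180:,::-1])
to([480,148,221],0)
E
```

```text
[535.7 181.3 205. ]
[561.8 181.4 205. ]
[548.8 117.7 205. ]
[578.3 117.7 205. ]
[502.4 123.9 205. ]
t 11.55 pos [432.9 145.6 223.4] ty -0.002 F [-0.7 -0.1 -5. ] op 0.1 grip 43.9
axes x [ 0.  1. -0.] y [ 1. -0.  0.] z [ 0. -0. -1.]
UNITS [0.041 0.785 0.04 ] -0.01
```

View pics/w6c.png

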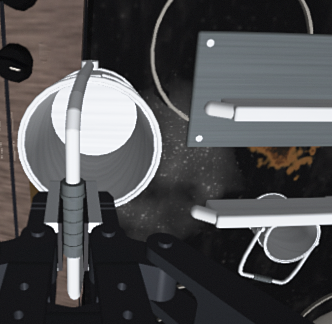

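play_rows --moves "0.03 0.1 0.1 0; 0.065 0.35 0.25 0; 0.065 0.65 0.4 0; 0.065 0.95 0.4 0; 0.065 1.1 0.4 0"

```text
t: 12.18
eef_pos: [500.4, 149.7, 198.4]
tool_rot: [2.223, 2.219, 0.0]
wrist_force: [1.0, 1.3, -6.5]
opening: 0.097
gripper_force: 44.1
```

play_rows --moves "0 0.3 0 0; 0 0.65 0 0; 0 0.95 0 0; 0 1.15 0 0; 0 1.2 0 0"

```text
t: 12.8
eef_pos: [571.3, 149.5, 198.8]
tool_rot: [-2.223, -2.22, 0.0]
wrist_force: [1.4, -0.9, -6.4]
opening: 0.096
gripper_force: 44.0
```

```bash
python3 - <<'E'
from h import *
f=shot('wrist','w7');cv2.imwrite('pics/w7c.png',f['img'][:,:,::-1]);to([600,149.5,198],0)
for n,p in {'notchR':[610,117.5,205],'notchL':[610,181.5,205]}.items(): print(n,np.round(proj(f,p)))
E
```

```text
t 12.85 pos [571.5 149.5 199. ] ty -0.002 F [ 2.2 -0.  -5.9] op 0.1 grip 44.1
axes x [ 0.  1. -0.] y [ 1. -0.  0.] z [ 0.001 -0.    -1.   ]
UNITS [0.001 0.476 0.017] -0.01
notchR [329. 319.]
notchL [340. 198.]
```

View pics/w7c.png

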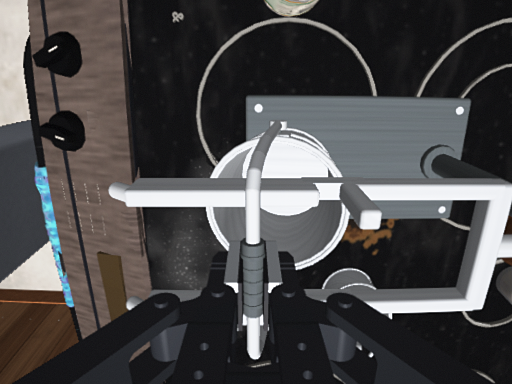

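play_rows --moves "0 0.15 0 0; 0 0.3 0 0; 0 0.4 0 0; 0 0.4 0 0; 0 0.4 0 0"

```text
t: 13.48
eef_pos: [594.4, 149.6, 199.1]
tool_rot: [-2.223, -2.22, 0.001]
wrist_force: [0.9, -0.0, -5.9]
opening: 0.095
gripper_force: 44.0
```

play_rows --moves "0 0.025 0 0; 0 0.05 0 0; 0 0.075 0 0; 0 0.1 0 0; 0 0.1 0 0"

```text
t: 14.1
eef_pos: [600.2, 149.5, 199.1]
tool_rot: [-2.223, -2.219, 0.001]
wrist_force: [-1.0, -1.1, -5.8]
opening: 0.095
gripper_force: 44.1
```

play_rows --moves "0 0.015 0.03 0; 0 0.03 0.06 0; 0 0.045 0.06 0; 0 0.06 0.06 0; 0 0.06 0.06 0"

```text
t: 14.72
eef_pos: [604.0, 149.5, 195.6]
tool_rot: [-2.223, -2.219, 0.001]
wrist_force: [-1.0, -0.4, -6.9]
opening: 0.096
gripper_force: 44.0
```

play_rows --moves "0 0.01 0 0; 0 0.02 0 0; 0 0.03 0 0; 0 0.03 0 0"

```text
t: 15.22
eef_pos: [606.6, 149.5, 195.9]
tool_rot: [2.223, 2.219, 0.001]
wrist_force: [1.4, -0.4, -5.4]
opening: 0.093
gripper_force: 44.0
```

play_rows --moves "0 0.01 0 0; 0 0.02 0 0; 0 0.03 0 0; 0 0.03 0 0"

```text
t: 15.72
eef_pos: [607.7, 149.5, 195.6]
tool_rot: [-2.223, -2.22, 0.0]
wrist_force: [0.4, 0.1, -6.4]
opening: 0.099
gripper_force: 44.1
```

play_rows --moves "0 0.01 0 0; 0 0.02 0 0; 0 0.03 0 0; 0 0.03 0 0"

```text
t: 16.23
eef_pos: [608.3, 149.5, 195.6]
tool_rot: [-2.222, -2.219, 0.003]
wrist_force: [-5.6, -0.5, -2.6]
opening: 0.095
gripper_force: 44.4
```

play_rows --moves "0 0.01 0 0; 0 0.02 0 0; 0 0.03 0 0; 0 0.03 0 0"

```text
t: 16.73
eef_pos: [608.3, 149.6, 195.2]
tool_rot: [-2.22, -2.217, 0.007]
wrist_force: [-10.9, 0.0, -2.1]
opening: 0.096
gripper_force: 44.5
```

play_rows --moves "0 -0.04 0 0; 0 -0.04 0.04 0; 0 -0.04 0.08 0; 0 -0.04 0.08 0"

```text
t: 17.23
eef_pos: [608.3, 149.5, 190.7]
tool_rot: [-2.222, -2.219, 0.002]
wrist_force: [-4.1, -0.6, -5.8]
opening: 0.092
gripper_force: 44.2
```

play_rows --moves "0 -0.02 0.02 0; 0 -0.02 0.05 0; 0 -0.02 0.08 0; 0 -0.02 0.08 0"

```text
t: 17.73
eef_pos: [608.1, 149.5, 185.9]
tool_rot: [2.223, 2.219, 0.0]
wrist_force: [-0.7, -0.0, -5.3]
opening: 0.097
gripper_force: 44.2
```

play_rows --moves "0 0 0.03 0; 0 0 0.06 0; 0 0 0.08 0; 0 0 0.08 0"

```text
t: 18.23
eef_pos: [608.1, 149.5, 181.1]
tool_rot: [2.223, 2.22, 0.0]
wrist_force: [-0.6, 0.4, -6.0]
opening: 0.094
gripper_force: 44.1
```

play_rows --moves "0 0 0.01 0; 0 0 0.02 0; 0 0 0.03 0; 0 0 0.03 0"

```text
t: 18.73
eef_pos: [608.2, 149.5, 180.4]
tool_rot: [2.223, 2.219, 0.001]
wrist_force: [-2.5, -0.4, 1.3]
opening: 0.097
gripper_force: 45.0
```

play_rows --moves "0 0 0 0; 0 0 0 0; 0 0 0 0; 0 0 0 0" --hand 0.6

```text
t: 19.23
eef_pos: [608.0, 149.5, 179.5]
tool_rot: [2.223, 2.22, 0.0]
wrist_force: [-0.7, 0.7, -0.2]
opening: 0.404
gripper_force: 0.0
```

play_rows --moves "0 0 -0.1 0; 0 0 -0.3 0; 0 0 -0.6 0; 0 0 -1 0; 0 0 -1.5 0"

```text
t: 19.85
eef_pos: [607.7, 149.5, 270.9]
tool_rot: [2.223, 2.22, 0.0]
wrist_force: [-0.6, -0.1, 1.5]
opening: 0.398
gripper_force: 0.0
```

```bash
python3 - <<'E'
from h import *
to([480,60,320])
fs={}
for c in ['wrist','scene','top']:
    f=shot(c);fs[c]=f
    for m in bot.masks_of(c,'bail_top')[:3]+bot.masks_of(c,'pail')[:3]:
        ys,xs=np.nonzero(m['mask']);print(c,round(m['p'],2),np.round(m['box']),xs.mean().round(),ys.mean().round())
    print(c,'expected bail_top',np.round(proj(f,[608,149.5,198])),'rim centre',np.round(proj(f,[608,149.5,116])))
pickle.dump(fs,open('end.pkl','wb'))
f=fs['wrist'];g=f['img']
# sleeve: grey between both prongs near the expected pixel
u,v=map(int,proj(f,[608,149.5,203]));print(u,v);
if 0<v<384: print(g[v,u-14:u+15].sum(1))
E
```

```text
t 19.85 pos [607.7 149.5 270.9] ty -0.001 F [-0.6 -0.1  1.5] op 0.4 grip 0.0
axes x [ 0.  1. -0.] y [ 1. -0.  0.] z [ 0. -0. -1.]
UNITS [-1.495 -2.126 -0.819] 0
wrist 0.97 [246. 109. 261. 263.] 253.0 188.0
wrist 0.62 [271. 267. 343. 322.] 284.0 299.0
wrist 0.94 [198. 108. 306. 266.] 254.0 173.0
wrist 0.71 [273. 247. 342. 320.] 312.0 274.0
wrist expected bail_top [252. 202.] rim centre [252. 170.]
scene 0.71 [190. 210. 229. 258.] 204.0 226.0
scene 0.81 [186. 213. 230. 272.] 208.0 243.0
scene 0.58 [228. 190. 265. 223.] 243.0 207.0
scene expected bail_top [206. 221.] rim centre [209. 240.]
top 0.64 [263. 198. 261. 199.] 263.0 197.0
top 0.57 [179. 203. 208. 213.] 193.0 206.0
top 0.71 [232. 181. 265. 200.] 243.0 192.0
top 0.6 [174. 196. 206. 225.] 191.0 212.0
top expected bail_top [182. 206.] rim centre [188. 211.]
251 205
[335 337 331 323 326 321 327 337 338 248 289 321 341 358 358 356 360 379
 385 369 355 347 295 248 325 343 333 329 326]
```

play_rows --moves "-0.3 -0.3 -0.3 0; -0.8 -0.8 -0.5 0; -1 -1 -0.5 0; -1 -1 -0.5 0; -1 -1 -0.5 0"

```text
t: 20.92
eef_pos: [548.1, 90.0, 299.1]
tool_rot: [-2.223, -2.22, -0.0]
wrist_force: [-0.1, 0.3, -0.1]
opening: 0.4
gripper_force: 0.0
```

```bash
python3 - <<'E'
from h import *
a=pickle.load(open('end.pkl','rb'))['wrist'];b=shot('wrist')
def cyl(f):
    m=[m for m in bot.masks_of('wrist','bail_top')] if f is b else None
    if m: print([(round(x['p'],2),np.round(x['box'])) for x in m[:3]])
    best=None
    u,v=proj(f,[608,149.5,198]);u=int(u);v=int(v)
    w=f['img'][v-45:v+46,u-12:u+13].astype(int);g=cv2.GaussianBlur(w.sum(2).astype(np.float32),(0,0),1)
    print('exp',u,v);print('rows',[int(g[r,12]) for r in range(0,91,3)])
    print('cols@c',[int(x) for x in g[45]]);print('end-exp',[np.round(proj(f,[608,149.5+s,198])) for s in (-40,-18,18,40)])
for f in (a,b): cyl(f)
to([608,149.5,198])
E
```

```text
exp 251 202
rows [721, 721, 720, 720, 719, 719, 721, 580, 341, 367, 338, 369, 366, 342, 368, 363, 344, 369, 346, 361, 370, 337, 368, 368, 547, 710, 706, 711, 711, 713, 717]
cols@c [338, 339, 340, 341, 340, 326, 288, 247, 248, 284, 319, 346, 363, 372, 376, 376, 368, 353, 330, 296, 255, 237, 265, 309, 327]
end-exp [array([252., 254.]), array([252., 226.]), array([252., 177.]), array([252., 145.])]
[(0.85, array([313.,  32., 344., 178.])), (0.82, array([318., 214., 386., 274.]))]
exp 335 109
rows [666, 636, 466, 426, 443, 471, 548, 314, 289, 296, 314, 316, 308, 332, 334, 324, 346, 347, 329, 354, 357, 335, 364, 363, 579, 740, 740, 741, 741, 741, 740]
cols@c [735, 735, 736, 737, 737, 711, 598, 406, 264, 240, 272, 304, 324, 337, 344, 349, 352, 349, 340, 320, 289, 264, 262, 271, 276]
end-exp [array([332., 164.]), array([334., 135.]), array([337.,  84.]), array([339.,  50.])]
t 21.02 pos [548.1  90.1 299. ] ty -0.001 F [-0.2  0.3 -0.9] op 0.4 grip 0.0
axes x [0. 1. 0.] y [ 1. -0. -0.] z [-0.001  0.    -1.   ]
UNITS [0.99  0.998 1.683] 0
```

```bash
python3 -c "
from h import *
print(bot.hand_in())"
```

```text
the job is handed in; nothing more can be done
None
```

The larger pail hangs by its bail in both fork notches and is let go, and I handed the job in at about 21 s of the 72 s. Wall contact peaked near 11 N, and two last wrist-camera views put the wire within 2 mm of its seated height; no verdict came back.

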